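Move the ink jars to the other rack in reverse order

TASK

The print run starts from the other end, so move the four ink jars from the wooden rack to the dark grey rack, one in each pocket, in reverse order: the jar that stood nearest the green end of the wooden rack goes into the pocket farthest from the green end of the grey rack, and so on down the row. Keep the jars upright and leave all four standing fully down in their pockets.

Things in the scene. Friction and masses are not known exactly. Their poses are not given: they have to be found in the camera images.
- jar_teal: small round jar of dark teal (blue-green) ink, black lid with a 34 mm dab of the same ink on top; 55 mm high, body 52 mm and lid 54 mm in diameter (lid: the top 14 mm, does not turn), 0.11 to 0.23 kg. Origin: centre of the underside; z up to the lid. Starts upright in the wooden rack beside its colour chip; can be gripped by the lid, across the row
- jar_coral: small round jar of coral red ink, white lid with a 34 mm dab of the same ink on top; 55 mm high, body 52 mm and lid 54 mm in diameter (lid: the top 14 mm, does not turn), 0.11 to 0.23 kg. Origin: centre of the underside; z up to the lid. Starts upright in the wooden rack beside its colour chip; can be gripped by the lid, across the row
- jar_yellow: small round jar of yellow ink, black lid with a 34 mm dab of the same ink on top; 55 mm high, body 52 mm and lid 54 mm in diameter (lid: the top 14 mm, does not turn), 0.11 to 0.23 kg. Origin: centre of the underside; z up to the lid. Starts upright in the wooden rack beside its colour chip; can be gripped by the lid, across the row
- jar_indigo: small round jar of indigo (violet-blue) ink, white lid with a 34 mm dab of the same ink on top; 55 mm high, body 52 mm and lid 54 mm in diameter (lid: the top 14 mm, does not turn), 0.11 to 0.23 kg. Origin: centre of the underside; z up to the lid. Starts upright in the wooden rack beside its colour chip; can be gripped by the lid, across the row
- chip_teal: flat teal colour chip, 22 x 46 x 3 mm, fixed on the ledge of the wooden rack (at x = -0.057 m in that rack's frame) beside the pocket where the teal jar starts; it stays there and shows the starting order. Origin: centre of its underside
- chip_coral: flat coral colour chip, 22 x 46 x 3 mm, fixed on the ledge of the wooden rack (at x = -0.057 m in that rack's frame) beside the pocket where the coral jar starts; it stays there and shows the starting order. Origin: centre of its underside
- chip_yellow: flat yellow colour chip, 22 x 46 x 3 mm, fixed on the ledge of the wooden rack (at x = -0.057 m in that rack's frame) beside the pocket where the yellow jar starts; it stays there and shows the starting order. Origin: centre of its underside
- chip_indigo: flat indigo colour chip, 22 x 46 x 3 mm, fixed on the ledge of the wooden rack (at x = -0.057 m in that rack's frame) beside the pocket where the indigo jar starts; it stays there and shows the starting order. Origin: centre of its underside
- wood_rack: brown wooden jar rack, fixed, full at the start, chips on its ledge. 84 x 320 mm board, 24 mm high; 4 round pockets, centres at x 0, y +0.12, +0.04, -0.04, -0.12 m: 67 mm wide, 14 deep, floor 10 mm above the table. Ledge on the -x (robot's) side, 33 mm wide, 16 high, lip 20. Green end block, 34 mm high, at the +y end. Origin: underside, mid-row; z up; yaw up to 0.25 rad
- grey_rack: dark grey jar rack, fixed, empty at the start: the jars go here. 84 x 320 mm board, 24 mm high; 4 round pockets, centres at x 0, y +0.12, +0.04, -0.04, -0.12 m: 67 mm wide, 14 deep, floor 10 mm above the table. Ledge on the -x (robot's) side, 33 mm wide, 16 high, lip 20. Green end block, 34 mm high, at the +y end. Origin: underside, mid-row; z up; yaw up to 0.25 rad
Things that resemble listed ones, but are neither listed nor needed, are in the scene too. Leave any orange or pink look-alike of the jar_indigo alone.

How it is judged:
By the outcome, as a careful person would: the job done as asked, in the order asked, and still so for the second after the job is handed in, with the robot touching nothing.
It also fails if it takes over 112 s, if anything falls off the work surface, if the arm or the gripper's body presses on something with over 40 N, if the wrist force passes 120 N, or if a joint passes its speed limit or range.

ROBOT

A 6-joint arm with a two-finger parallel gripper is mounted at the origin on a cart in front of the work surface, level with it; the furniture and walls round the work are solid. World frame = base frame: x ahead of the robot, y to its left, z up, the work surface at z = 0. Lengths are in m, angles in rad, forces in N, time in s.
With the tool pointing down it reaches from about 0.375 to 0.9 m from the base axis. Payload 3.1 kg.
Tool frame: the origin (TCP) lies between the finger pads; the fingertips stand 25 mm ahead of it and the grasp point (between the pads) lies 6 mm ahead of it; x points along the fingers, y is the direction in which the jaws open and shut, and the axes are right-handed (so a half turn about x gives the same grasp; the last joint's range is limited). The gripper opens to 85 mm and grips with 20 to 120 N. Pads are 22 mm wide; open, the fingers measure 114 mm over their backs; the gripper's body (76 mm by 85 mm) begins 54 mm behind the grasp point. The pads swing forward as they close: fully open they stand 13 mm farther back than shut.
Start: joints at [-0.178, 0.527, 1.433, -0, 1.181, -0.178], TCP at [0.625, 0, 0.256] pointing down, gripper open.
Joint ranges: [-3.08, 3.08], [-0.75, 2.2], [0.22, 2.44], [-1.43, 4.57], [0, 2.65], [-2.85, 2.85]. Speed limits (rad/s): [2.79, 2.79, 3.14, 3.14, 3.14, 3.14].

INTERFACE

Orientations are given as a unit quaternion [x, y, z, w].
In Python, from station import manip, viewer, workorder gives the robot as it stands.
- The arm moves only by the shell command python3 -m crank 'ROWS' [FORCE]. ROWS is JSON, one flat list of numbers, 5 for each row, row after row: the opening, from 0 (shut) to 1 (fully open), then the shift along the world's x, y, z in mm, then the turn about the world's z in rad. A call has 1 to 10 rows; each row is the pose to reach, as a shift and turn from the pose commanded when the call began; what a row does not reach only later rows make up. A row lasts 1/8 s, in which the tool goes at most 62.5 mm and 10.7 degrees, less where a joint would pass 70% of its speed; a pose out of reach is approached as far as the arm can. A call with a gripper value outside its range is refused whole. The fingers move at their own pace and stop on an object; FORCE is the grip in N (left out, the last holds). Time passes only in rows, so rows that repeat a pose let the fingers close. It gives the time, the measured TCP pose, the force and the opening at its end, in the units of the state.
- manip.sense(): the state, without advancing time (a new reading comes with each control period).
- viewer.snapshot(name): name is "scene" or "side" or "wrist"; returns a dict with "img" (480x640x3 uint8, red, green, blue), "range_z" (480x640 float32, m along the optical axis (not along the pixel's ray), 0 where there is no reading), "fx", "fy", "cx", "cy" (pixels), "origin" and "attitude" of the camera in the world. Camera axes: x right, y down, z forward; pixel columns grow to the right and rows downward; lengths in m; the calibration is good to about 2 mm. A picture is of the moment at which its call begins.
- workorder.sign_off(): hands the job in, once; it reports no verdict.
The state is a dict: "t": time; "q": joint angles; "qd": joint speeds; "tau": joint torques, N m; "tcp_pos": TCP position; "tool_rot": TCP orientation; "force": force on the tool from outside, world axes, zero at the start; "ft_torque": the same for the moment, N m; "finger_gap": opening from 0.0 (shut) to 1.0 (fully open).
Only numpy, scipy, OpenCV 4.12 (cv2) and the standard library are available. Lean on these libraries where they do the work, as an engineer would, in place of code of your own. Each camera call takes 0.05 s, during which the arm holds its last target.

## Working session

There is one attempt and no reset: what is moved stays moved. The work goes in short steps, Python scripts to look and compute and a shell command to move; the robot and the scene stay as the last step left them, time stands still between calls to the robot, and variables do not carry over. Pictures are saved under pics/ and viewed, and the job is handed in when it is done.

```bash
mkdir -p pics; python3 - <<'E'
from station import manip, viewer
import cv2
for n in("scene","side","wrist"):
    s=viewer.snapshot(n); cv2.imwrite(f"pics/{n}0.png",s["img"][:,:,::-1]); print(n,s["fx"],s["cx"],s["origin"],s["attitude"])
print(manip.sense())
E
```

```text
scene 553.4288775433954 324.4426138300429 [ 0.10885008 -0.81189994  1.12444855] [ 0.91029994 -0.20952905  0.07869609 -0.34822195]
side 500.2705415879103 314.0686363448056 [0.21746285 0.95900309 0.60009836] [-0.13801837  0.85186408 -0.49941735  0.07655611]
wrist 413.3182785565947 318.2455421182631 [0.6259785  0.07223702 0.37324198] [ 9.89341158e-01  2.19731250e-04 -6.57521551e-04  1.45614532e-01]
{'t': 0.15, 'q': array([-1.78532746e-01,  5.28261603e-01,  1.43360884e+00, -2.55050385e-05,
        1.18141176e+00, -1.78484472e-01]), 'qd': array([ 0.00016697, -0.00266535, -0.00501922, -0.00101561,  0.0002451 ,
       -0.00010717]), 'tau': array([ 1.17890530e-03, -4.42742836e+01, -1.78276026e+01, -2.15643640e-04,
        5.61750654e-03, -9.84718270e-06]), 'tcp_pos': array([6.24488925e-01, 9.47088043e-05, 2.55552601e-01]), 'tool_rot': array([ 0.49966194,  0.5004761 , -0.50035699,  0.49950426]), 'force': array([ 0.36884961, -0.43890121,  0.71612981]), 'ft_torque': array([-0.00641512, -0.01762856, -0.03824204]), 'finger_gap': 0.9970706229924456}
```

View pics/scene0.png

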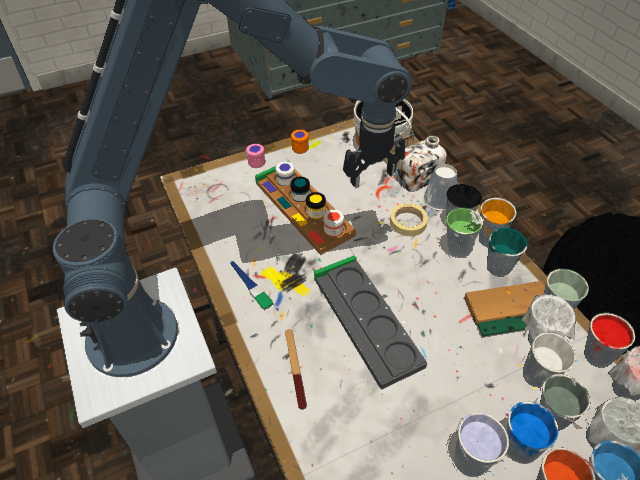

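View pics/side0.png

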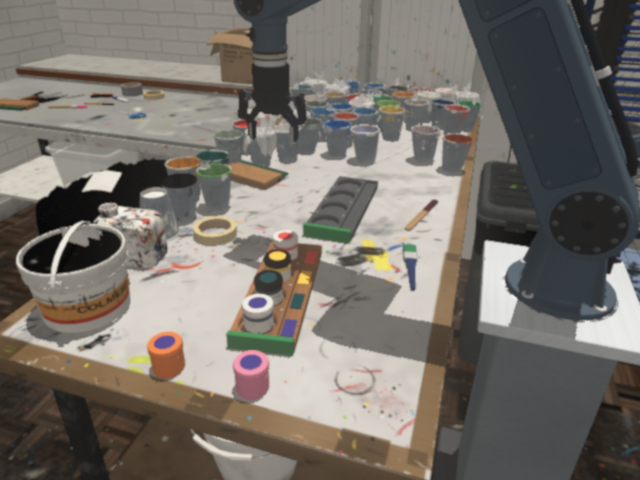

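View pics/wrist0.png

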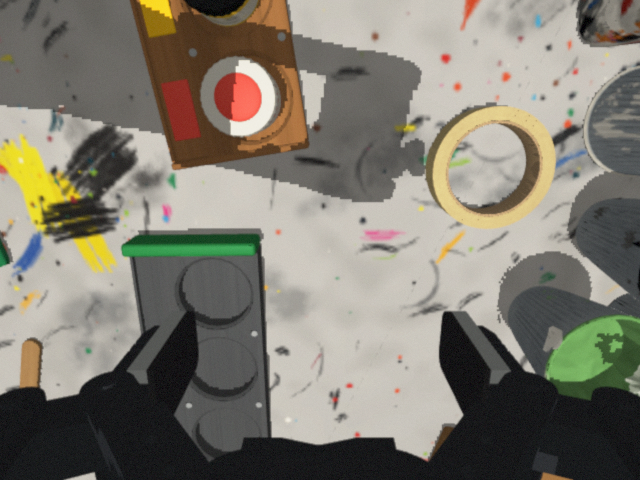

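Scene view: the wooden rack holds indigo (285,170), teal (300,187), yellow (316,204) and coral (333,220), starting from the green end, and the chips show the same order. The look-alikes are pink (256,155) and orange (300,140), both outside the rack, so I leave them. The grey rack is empty, with its green end at (335,267).

Next I'll measure the poses and check a close crop.

```bash
cat > h.py <<'E'
import numpy as np, cv2
from scipy.spatial.transform import Rotation as R
from station import manip, viewer
def cloud(n):
    s=viewer.snapshot(n); z=s["range_z"]; v,u=np.mgrid[0:480,0:640]
    P=np.stack([(u-s["cx"])/s["fx"]*z,(v-s["cy"])/s["fy"]*z,z],-1)
    W=P@R.from_quat(s["attitude"]).as_matrix().T+s["origin"]
    W[z==0]=np.nan
    return s,W
E
python3 - <<'E'
from h import *
for n in("scene","side","wrist"):
    s,W=cloud(n); img=s["img"]; hsv=cv2.cvtColor(img,cv2.COLOR_RGB2HSV).astype(int); Z=W[...,2]; X=W[...,0];Y=W[...,1]
    work=(X>.3)&(X<.95)&(abs(Y)<.6)
    print(n,"table z",np.nanmedian(Z[work&(abs(Z)<.012)]))
    def blob(m,name):
        k,l,st,c=cv2.connectedComponentsWithStats(m.astype(np.uint8))
        for i in range(1,k):
            if st[i,4]>60:
                p=W[l==i]; r=cv2.minAreaRect(p[:,:2].astype(np.float32)*1000)
                print(" ",name,"px",c[i].round(),"n",st[i,4],"med",np.median(p,0).round(4),"rect",np.round(r[0],1),np.round(r[1],1),round(r[2],1))
    blob(work&(Z>.058)&(Z<.075)&(Y>-.05),"lid")
    grn=(hsv[...,0]>50)&(hsv[...,0]<85)&(hsv[...,1]>120)
    blob(work&grn&(Z>.026)&(Z<.045),"green")
    blob(work&(hsv[...,1]<60)&(hsv[...,2]<120)&(Z>.018)&(Z<.03),"greytop")
    blob(work&(hsv[...,0]>5)&(hsv[...,0]<20)&(hsv[...,1]>100)&(Z>.010)&(Z<.03),"wood")
    if n=="scene":
        cv2.imwrite("pics/crop1.png",cv2.resize(img[120:400,220:440],None,fx=2.1,fy=2.1,interpolation=cv2.INTER_CUBIC)[:,:,::-1])
E
```

```text
scene table z 0.0012847001613076614
  lid px [285. 169.] n 220 med [0.5258 0.3159 0.066 ] rect [527.3 318.8] [58.4 50.9] 54.2
  lid px [419. 170.] n 250 med [0.8698 0.1358 0.0696] rect [873.6 139.9] [ 59.4 132.8] 63.1
  lid px [300. 184.] n 231 med [0.5391 0.2382 0.0668] rect [539.5 242. ] [55.5 52.9] 62.0
  lid px [437. 188.] n 101 med [0.8688 0.053  0.0664] rect [872.2  59.2] [22.1 60.3] 25.2
  lid px [315. 200.] n 255 med [0.5518 0.1631 0.0665] rect [552.1 165.2] [54.6 53. ] 73.3
  lid px [462. 200.] n 234 med [ 0.9097 -0.0111  0.0643] rect [906.1 -12.3] [40.  68.1] 60.9
  lid px [333. 218.] n 271 med [0.5652 0.0816 0.0665] rect [566.2  82.9] [57.  52.6] 27.9
  green px [265. 173.] n 91 med [0.4782 0.3589 0.0335] rect [479.1 360.7] [68.4 14.4] 13.8
  green px [335. 266.] n 227 med [ 0.5074 -0.041   0.0335] rect [509.2 -39.7] [ 15.8 115. ] 89.3
  greytop px [375. 325.] n 2693 med [ 0.5094 -0.2275  0.0239] rect [ 512.3 -206.9] [121.4 329.3] 0.4
  greytop px [497. 269.] n 67 med [ 0.8684 -0.227   0.0236] rect [ 878.2 -224.8] [21.8 62.4] 43.9
  greytop px [325. 290.] n 69 med [ 0.4555
[... 3653 characters left out ...]
.0196] rect [456.5 -89.7] [ 3.6 78.2] 0.7
  greytop px [528. 304.] n 369 med [ 0.8174 -0.0924  0.0241] rect [823.4 -97.1] [61.2 20.5] 47.3
  greytop px [629. 306.] n 155 med [ 0.915  -0.0967  0.0238] rect [914.8 -96.5] [17.3  5.9] 45.7
  wood px [223.  79.] n 13329 med [0.543  0.1106 0.0231] rect [549.7 101.8] [117.5 130. ] 9.0
  wood px [601.  38.] n 71 med [0.8426 0.129  0.0258] rect [842.4 129.2] [ 2.  10.8] 55.9
  wood px [535. 151.] n 67 med [0.8076 0.0434 0.0225] rect [807.4  43.8] [ 2.7 17.3] 23.0
  wood px [443. 438.] n 83 med [ 0.7593 -0.2546  0.0126] rect [ 757.3 -262.5] [34.2  5.4] 63.4
  wood px [553. 477.] n 133 med [ 0.8745 -0.2966  0.0248] rect [ 880.4 -296.1] [ 9.8 32.2] 84.6
```

View pics/crop1.png

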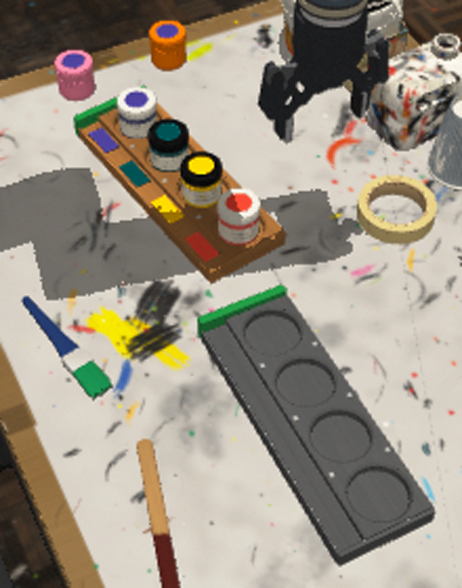

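The crop confirms the choice: the four jars stand in the wooden rack in the same order as the chips, with the orange and pink ones apart. Next I'll look straight down on each rack with the wrist camera, the grey one first.

```bash
python3 -m crank '[1,-48,-55,33,0, 1,-95,-105,66,0, 1,-95,-165,90,0, 1,-95,-165,90,0, 1,-95,-165,90,0]'
cat > grey.py <<'E'
from h import *
from scipy.optimize import least_squares
s,W=cloud("wrist"); cv2.imwrite("pics/wgrey.png",s["img"][:,:,::-1])
X,Y,Z=np.moveaxis(W,-1,0); roi=(X>.43)&(X<.6)&(Y<-.02)&(Y>-.39)
# height map ortho, 1mm
m=roi&(Z>.005)&(Z<.015)  # pocket floors
k,l,st,c=cv2.connectedComponentsWithStats(cv2.erode(m.astype(np.uint8),np.ones((3,3))))
for i in range(1,k):
    if st[i,4]>200:
        p=W[l==i]; ce,r=cv2.minEnclosingCircle((p[:,:2]*1000).astype(np.float32)); print("floor",c[i].round(),st[i,4],np.round(ce,1),round(r,1),np.nanmedian(p[:,2]).round(4))
m=roi&(Z>.0222)&(Z<.027); p=W[m]; r=cv2.minAreaRect((p[:,:2]*1000).astype(np.float32)); print("top",r)
print(manip.sense()["tcp_pos"],manip.sense()["t"])
E
python3 grey.py
```

```text
t: 0.92
tcp_pos: [0.5301, -0.1671, 0.3476]
tool_rot: [0.501, 0.498, -0.501, 0.5]
force: [1.3, 1.0, 0.1]
finger_gap: 1.004
floor [315. 104.] 3031 [529.5 -84.7] 32.6 0.0101
floor [316. 181.] 2601 [ 530.5 -165.9] 32.5 0.01
floor [318. 251.] 2139 [ 531.2 -247.2] 32.4 0.01
floor [318. 315.] 1811 [ 531.9 -328.5] 32.1 0.0099
top ((515.2330322265625, -207.36036682128906), (115.86009216308594, 326.72491455078125), 0.4930930733680725)
[ 0.5298152 -0.1655001  0.3465624] 0.975
```

View pics/wgrey.png

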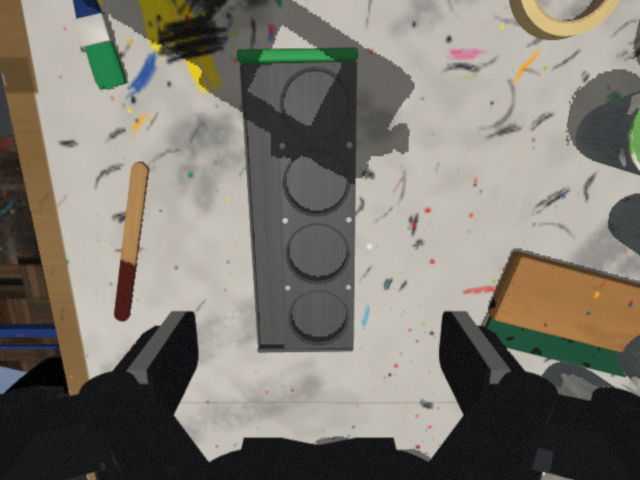

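Wrist view: the grey pockets are at (315,104), (316,181), (318,251) and (318,315), with the green end at the top. Now the wooden rack.

```bash
python3 -m crank '[1,5,60,0,0, 1,5,120,0,0.05, 1,10,180,0,0.1, 1,10,240,0,0.16, 1,15,300,0,0.16, 1,20,360,0,0.16, 1,20,405,0,0.16, 1,20,405,0,0.16, 1,20,405,0,0.16]'
cat > wood.py <<'E'
from h import *
s,W=cloud("wrist"); cv2.imwrite("pics/wwood.png",s["img"][:,:,::-1])
X,Y,Z=np.moveaxis(W,-1,0); roi=(X>.42)&(X<.66)&(Y>.02)&(Y<.42)
m=roi&(Z>.06)&(Z<.072)
k,l,st,c=cv2.connectedComponentsWithStats(m.astype(np.uint8))
hs=cv2.cvtColor(s["img"],cv2.COLOR_RGB2HSV)
for i in range(1,k):
    if st[i,4]>200:
        p=W[l==i]; ce,r=cv2.minEnclosingCircle((p[:,:2]*1000).astype(np.float32)); a,b=c[i].astype(int); print("lid",(a,b),st[i,4],np.round(ce,1),round(r,1),np.nanmedian(p[:,2]).round(4),s["img"][b,a])
m=roi&(Z>.0222)&(Z<.027); p=W[m]; r=cv2.minAreaRect((p[:,:2]*1000).astype(np.float32)); print("top",r)
q=manip.sense(); print(q["tcp_pos"],R.from_quat(q["tool_rot"]).as_matrix().round(3),q["t"])
E
python3 wood.py
```

```text
t: 2.1
tcp_pos: [0.549, 0.2407, 0.3454]
tool_rot: [0.457, 0.539, -0.459, 0.538]
force: [0.3, 0.5, -0.2]
finger_gap: 0.998
lid (np.int64(310), np.int64(102)) 2838 [529.4 320.8] 27.2 0.0656 [104  96 175]
lid (np.int64(310), np.int64(188)) 2400 [542.2 243. ] 27.3 0.0654 [12 44 45]
lid (np.int64(311), np.int64(262)) 2053 [554.6 166.2] 27.3 0.0654 [252 223  46]
lid (np.int64(312), np.int64(334)) 1790 [568.7  85.6] 27.4 0.0653 [243  86  68]
top ((534.8475341796875, 198.99072265625), (116.28439331054688, 326.7789611816406), 9.028255462646484)
[0.54928733 0.23990519 0.34561457] [[-0.002  0.987  0.16 ]
 [-0.001  0.16  -0.987]
 [-1.    -0.002  0.   ]] 2.15
```

View pics/wwood.png

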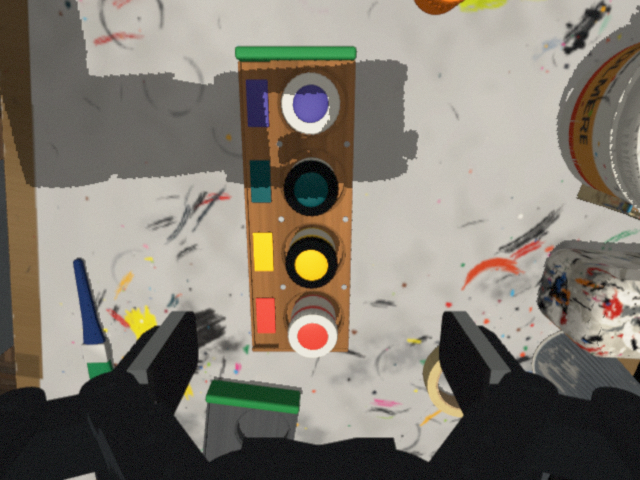

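The lids are at indigo (310,102), teal (310,188), yellow (311,262) and coral (312,334), each beside its own chip. Coral goes first.

```bash
python3 -m crank '[1,6,-50,-30,0, 1,13,-100,-60,0, 1,19,-154,-80,0, 1,19,-154,-135,0, 1,19,-154,-190,0, 1,19,-154,-240,0, 1,19,-154,-270,0, 1,19,-154,-284,0, 1,19,-154,-284,0]' 50
python3 -m crank '[0.6,0,0,0,0, 0.4,0,0,0,0, 0.3,0,0,0,0, 0.3,0,0,0,0, 0.3,0,0,0,0]' 50
```

```text
t: 3.28
tcp_pos: [0.5688, 0.0852, 0.0619]
tool_rot: [0.459, 0.538, -0.459, 0.538]
force: [-1.0, 0.5, 1.8]
finger_gap: 0.999
t: 3.9
tcp_pos: [0.5694, 0.0861, 0.0641]
tool_rot: [0.459, 0.538, -0.458, 0.539]
force: [-1.9, -0.9, 5.7]
finger_gap: 0.604
```

```bash
python3 -m crank '[0.3,0,0,10,0, 0.3,0,0,40,0, 0.3,0,0,80,0, 0.3,0,0,80,0]'
python3 - <<'E'
from h import *
s=viewer.snapshot("side"); cv2.imwrite("pics/s1.png",cv2.resize(s["img"][160:380,180:400],None,fx=2.5,fy=2.5)[:,:,::-1])
s=viewer.snapshot("wrist"); cv2.imwrite("pics/w1.png",s["img"][:,:,::-1])
print(manip.sense()["force"])
E
```

```text
t: 4.4
tcp_pos: [0.5714, 0.0861, 0.1459]
tool_rot: [0.46, 0.536, -0.457, 0.541]
force: [0.4, -0.9, -0.7]
finger_gap: 0.596
[-1.08454172 -0.37870527 -1.7241682 ]
```

View pics/s1.png

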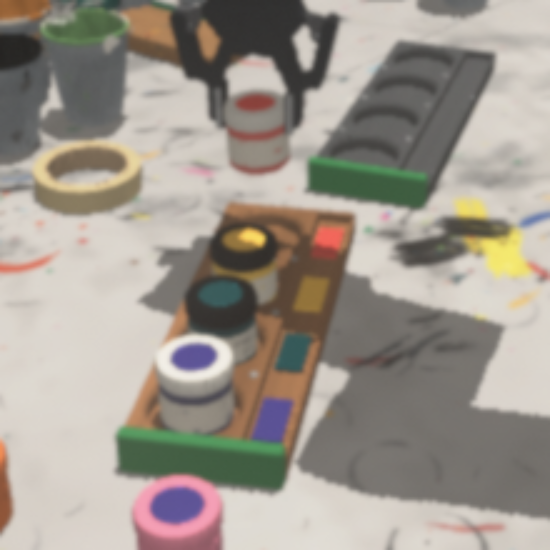

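View pics/w1.png

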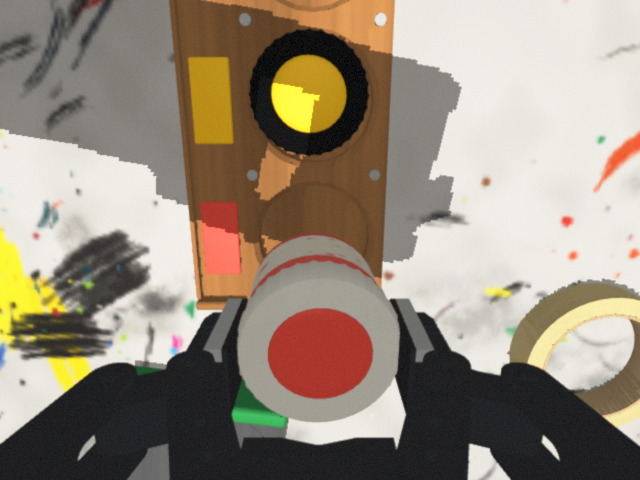

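Coral is held upright by the lid (wrist view, lid at (320,352)). I'll carry it to the grey pocket nearest the green end.

```bash
python3 -m crank '[0.3,-9,-40,0,-0.04, 0.3,-20,-85,0,-0.08, 0.3,-30,-130,0,-0.12, 0.3,-39,-172,0,-0.15, 0.3,-39,-172,0,-0.15, 0.3,-39,-172,0,-0.15, 0.3,-39,-172,0,-0.15]'
python3 - <<'E'
from h import *
s,W=cloud("wrist"); cv2.imwrite("pics/w2.png",s["img"][:,:,::-1]); print(manip.sense()["tcp_pos"])
X,Y,Z=np.moveaxis(W,-1,0)
m=(Z>.13)&(Z<.165)&(abs(X-.53)<.026)&(Y>-.13)&(Y<-.03); p=W[m]*1000
ce,r=cv2.minEnclosingCircle(p[:,:2].astype(np.float32)); print(ce,r,np.median(p[:,2]))
E
```

```text
t: 5.38
tcp_pos: [0.5297, -0.0847, 0.1417]
tool_rot: [0.497, 0.503, -0.497, 0.502]
force: [0.5, -0.1, -1.6]
finger_gap: 0.602
[ 0.52982863 -0.08467555  0.14192739]
(530.3887939453125, -85.06765747070312) 28.20975112915039 144.2424730435094
```

View pics/w2.png

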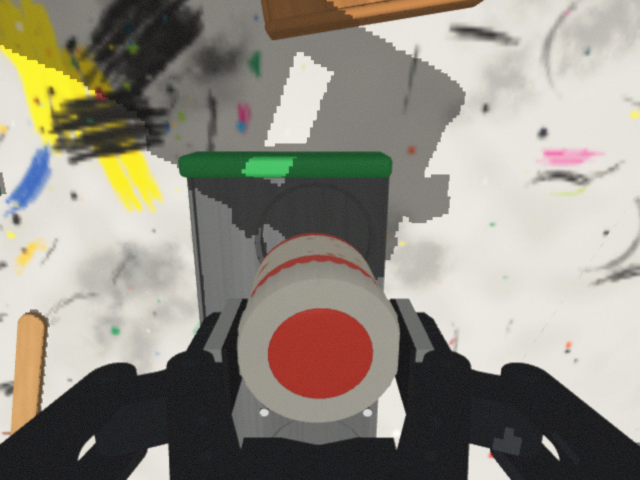

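```bash
python3 -m crank '[0.3,0,-1,-30,0, 0.3,0,-1,-58,0, 0.3,0,-1,-70,0, 0.3,0,-1,-76,0, 0.3,0,-1,-79,0, 0.3,0,-1,-79,0, 0.3,0,-1,-79,0]'
python3 -m crank '[0.7,0,0,0,0, 1,0,0,0,0, 1,0,0,0,0, 1,0,0,0,0, 1,0,0,20,0, 1,0,0,60,0, 1,0,0,90,0, 1,0,0,90,0]'
python3 - <<'E'
from h import *
s,W=cloud("wrist"); cv2.imwrite("pics/w3.png",s["img"][:,:,::-1]); print(manip.sense()["tcp_pos"])
X,Y,Z=np.moveaxis(W,-1,0)
m=(Z>.055)&(Z<.09)&(abs(X-.53)<.04)&(Y>-.13)&(Y<-.03); p=W[m]*1000
ce,r=cv2.minEnclosingCircle(p[:,:2].astype(np.float32)); print(ce,r,np.median(p[:,2]),np.percentile(p[:,2],[5,95]))
E
```

```text
t: 6.3
tcp_pos: [0.5303, -0.087, 0.0642]
tool_rot: [0.498, 0.502, -0.497, 0.503]
force: [-0.2, 0.6, 2.5]
finger_gap: 0.599
t: 7.3
tcp_pos: [0.5315, -0.0875, 0.1555]
tool_rot: [0.498, 0.501, -0.497, 0.504]
force: [-0.5, 0.6, -0.1]
finger_gap: 1.004
[ 0.53042298 -0.08713614  0.15405674]
(529.7897338867188, -87.85901641845703) 27.628463745117188 65.50267063765922 [63.43581202 66.85690608]
```

View pics/w3.png

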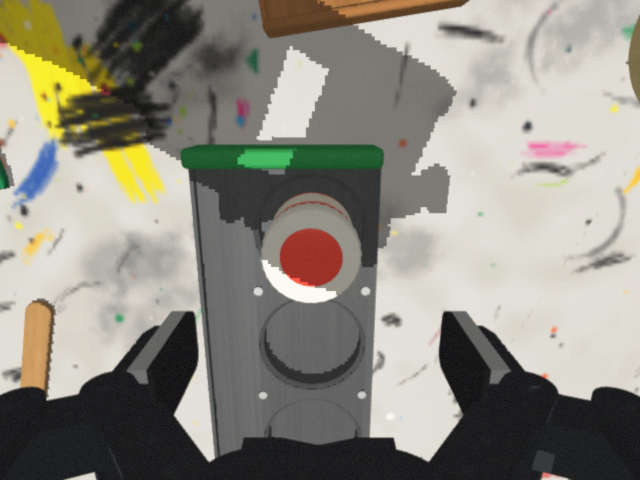

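Coral is fully down (lid top at 65.5 mm, centred). Yellow next.

```bash
python3 -m crank '[1,6,60,0,0.05, 1,12,120,0,0.1, 1,18,180,0,0.15, 1,24,240,0,0.15, 1,24,253,-20,0.15, 1,24,253,-60,0.15, 1,24,253,-82,0.15, 1,24,253,-91,0.15, 1,24,253,-91,0.15]'
python3 -m crank '[0.6,0,0,0,0, 0.4,0,0,0,0, 0.3,0,0,0,0, 0.3,0,0,0,0, 0.3,0,0,0,0, 0.3,0,0,10,0, 0.3,0,0,40,0, 0.3,0,0,80,0, 0.3,0,0,80,0, 0.3,0,0,80,0]' 50
```

```text
t: 8.48
tcp_pos: [0.5532, 0.1652, 0.061]
tool_rot: [0.458, 0.539, -0.459, 0.537]
force: [0.3, -0.1, 0.8]
finger_gap: 1.001
t: 9.72
tcp_pos: [0.5534, 0.166, 0.1422]
tool_rot: [0.458, 0.539, -0.459, 0.538]
force: [-0.5, 0.3, -2.4]
finger_gap: 0.61
```

```bash
python3 -m crank '[0.3,-4,-50,20,-0.05, 0.3,-8,-105,20,-0.1, 0.3,-12,-165,20,-0.15, 0.3,-16,-225,20,-0.15, 0.3,-20,-285,20,-0.15, 0.3,-23,-332,20,-0.15, 0.3,-23,-332,0,-0.15, 0.3,-23,-332,0,-0.15, 0.3,-23,-332,0,-0.15]'
python3 - <<'E'
from h import *
s,W=cloud("wrist"); cv2.imwrite("pics/w4.png",s["img"][:,:,::-1]); print(manip.sense()["tcp_pos"])
X,Y,Z=np.moveaxis(W,-1,0)
m=(Z>.13)&(Z<.165)&(abs(X-.53)<.026)&(Y>-.21)&(Y<-.12); p=W[m]*1000
ce,r=cv2.minEnclosingCircle(p[:,:2].astype(np.float32)); print(ce,r,np.median(p[:,2]))
E
```

```text
t: 10.85
tcp_pos: [0.5305, -0.1651, 0.1416]
tool_rot: [0.497, 0.503, -0.497, 0.502]
force: [0.7, -0.3, -1.9]
finger_gap: 0.603
[ 0.53089509 -0.16512901  0.14213467]
(530.4951782226562, -164.5627899169922) 28.164030075073242 143.31020333067346
```

View pics/w4.png

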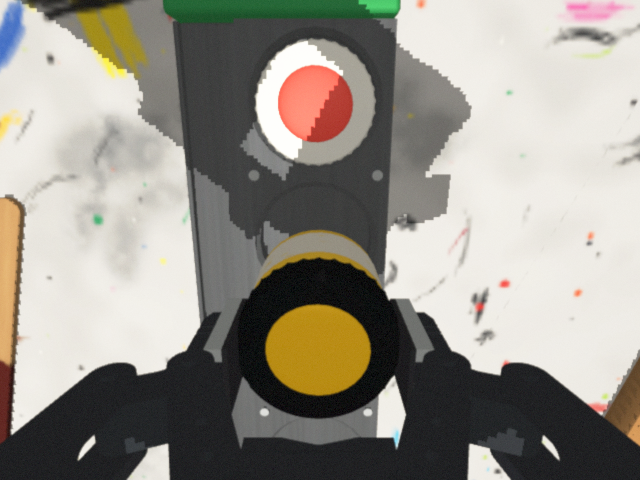

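Yellow is held upright above pocket 2, with coral seated at (315,101). Lowering and releasing.

```bash
python3 -m crank '[0.3,0,-2,-30,0, 0.3,0,-2,-58,0, 0.3,0,-2,-70,0, 0.3,0,-2,-76,0, 0.3,0,-2,-79,0, 0.3,0,-2,-79,0, 0.3,0,-2,-79,0]'
python3 -m crank '[0.7,0,0,0,0, 1,0,0,0,0, 1,0,0,0,0, 1,0,0,0,0, 1,0,0,20,0, 1,0,0,60,0, 1,0,0,90,0, 1,0,0,90,0]'
python3 - <<'E'
from h import *
s,W=cloud("wrist"); print(manip.sense()["tcp_pos"])
X,Y,Z=np.moveaxis(W,-1,0)
for y0 in(-.087,-.167):
    m=(Z>.055)&(Z<.09)&(abs(X-.53)<.04)&(abs(Y-y0)<.04); p=W[m]*1000
    ce,r=cv2.minEnclosingCircle(p[:,:2].astype(np.float32)); print(ce,r,np.median(p[:,2]),np.percentile(p[:,2],[5,95]))
E
```

```text
t: 11.78
tcp_pos: [0.5314, -0.1682, 0.0639]
tool_rot: [0.498, 0.502, -0.497, 0.503]
force: [-0.0, -0.2, -0.4]
finger_gap: 0.606
t: 12.78
tcp_pos: [0.5324, -0.1687, 0.1556]
tool_rot: [0.498, 0.501, -0.497, 0.504]
force: [0.4, 0.0, 0.2]
finger_gap: 1.001
[ 0.53138867 -0.168178    0.15411697]
(529.453857421875, -88.05459594726562) 27.36130142211914 65.57854586294326 [64.1279362  66.99773286]
(532.7310180664062, -167.96246337890625) 27.43981170654297 65.50613768621011 [63.56753081 66.87362329]
```

Yellow is down as well. Teal next.

```bash
python3 -m crank '[1,2,60,0,0.05, 1,4,120,0,0.1, 1,6,180,0,0.15, 1,8,240,0,0.15, 1,10,300,0,0.15, 1,11,360,0,0.15, 1,11,411,0,0.15, 1,11,411,-40,0.15, 1,11,411,-60,0.15, 1,11,411,-60,0.15]'
python3 -m crank '[1,0,0,-20,0, 1,0,0,-31,0, 1,0,0,-31,0, 0.6,0,0,-31,0, 0.4,0,0,-31,0, 0.3,0,0,-31,0, 0.3,0,0,-31,0, 0.3,0,0,-31,0]' 50
python3 -m crank '[0.3,0,0,10,0, 0.3,0,0,40,0, 0.3,0,0,80,0, 0.3,0,0,100,0, 0.3,0,0,100,0]'
```

```text
t: 14.08
tcp_pos: [0.5395, 0.2427, 0.0901]
tool_rot: [0.456, 0.54, -0.46, 0.537]
force: [-0.3, 0.3, 0.7]
finger_gap: 0.997
t: 15.08
tcp_pos: [0.542, 0.2431, 0.0635]
tool_rot: [0.459, 0.538, -0.458, 0.539]
force: [-0.9, -0.0, 4.5]
finger_gap: 0.607
t: 15.7
tcp_pos: [0.5431, 0.2434, 0.1643]
tool_rot: [0.46, 0.537, -0.457, 0.539]
force: [-0.3, -0.5, -2.0]
finger_gap: 0.61
```

```bash
python3 -m crank '[0.3,-2,-50,0,-0.05, 0.3,-3,-105,0,-0.1, 0.3,-5,-165,0,-0.15, 0.3,-6,-225,0,-0.15, 0.3,-8,-285,0,-0.15, 0.3,-9,-345,0,-0.15, 0.3,-10,-405,0,-0.15, 0.3,-11,-460,0,-0.15, 0.3,-11,-490,0,-0.15, 0.3,-11,-490,0,-0.15]'
python3 -m crank '[0.3,0,0,-20,0, 0.3,0,0,-20,0, 0.3,0,0,-20,0]'
python3 - <<'E'
from h import *
s,W=cloud("wrist"); cv2.imwrite("pics/w5.png",s["img"][:,:,::-1]); print(manip.sense()["tcp_pos"])
X,Y,Z=np.moveaxis(W,-1,0)
m=(Z>.13)&(Z<.165)&(abs(X-.531)<.026)&(Y>-.29)&(Y<-.20); p=W[m]*1000
ce,r=cv2.minEnclosingCircle(p[:,:2].astype(np.float32)); print(ce,r,np.median(p[:,2]))
E
```

```text
t: 16.95
tcp_pos: [0.5305, -0.2494, 0.161]
tool_rot: [0.498, 0.502, -0.499, 0.501]
force: [0.2, 0.5, -2.4]
finger_gap: 0.608
t: 17.32
tcp_pos: [0.5309, -0.2458, 0.1421]
tool_rot: [0.497, 0.503, -0.497, 0.502]
force: [0.0, 0.4, -1.6]
finger_gap: 0.605
[ 0.53120863 -0.24620683  0.14253336]
(531.3386840820312, -245.97337341308594) 28.132585525512695 144.72816647841657
```

View pics/w5.png

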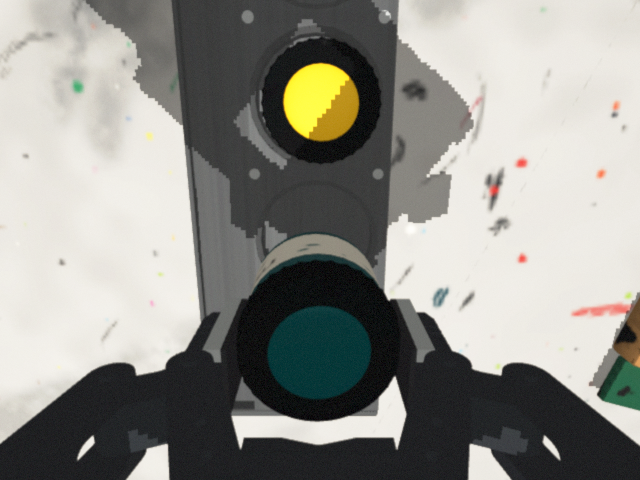

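Teal is held over pocket 3, with yellow seated at (320,101). Lowering.

```bash
python3 -m crank '[0.3,0,0,-30,0, 0.3,0,0,-58,0, 0.3,0,0,-70,0, 0.3,0,0,-76,0, 0.3,0,0,-79,0, 0.3,0,0,-79,0, 0.3,0,0,-79,0]'
python3 -m crank '[0.7,0,0,0,0, 1,0,0,0,0, 1,0,0,0,0, 1,0,0,0,0, 1,0,0,20,0, 1,0,0,60,0, 1,0,0,90,0, 1,0,0,90,0]'
python3 - <<'E'
from h import *
s,W=cloud("wrist"); print(manip.sense()["tcp_pos"])
X,Y,Z=np.moveaxis(W,-1,0)
for y0 in(-.167,-.247):
    m=(Z>.055)&(Z<.09)&(abs(X-.53)<.04)&(abs(Y-y0)<.04); p=W[m]*1000
    ce,r=cv2.minEnclosingCircle(p[:,:2].astype(np.float32)); print(ce,r,np.median(p[:,2]),np.percentile(p[:,2],[5,95]))
E
python3 -m crank '[1,0,60,0,0.05, 1,0,120,0,0.1, 1,0,180,0,0.15, 1,0,240,0,0.15, 1,0,300,0,0.15, 1,0,360,0,0.15, 1,0,420,0,0.15, 1,-2,480,0,0.15, 1,-2,540,0,0.15, 1,-2,567,0,0.15]'
python3 -m crank '[1,0,0,0,0, 1,0,0,0,0, 1,0,0,0,0]'
```

```text
t: 18.25
tcp_pos: [0.5313, -0.2472, 0.064]
tool_rot: [0.498, 0.502, -0.497, 0.503]
force: [-0.4, -0.8, -1.8]
finger_gap: 0.61
t: 19.25
tcp_pos: [0.5324, -0.2479, 0.1558]
tool_rot: [0.498, 0.5, -0.497, 0.505]
force: [1.1, -0.0, 0.3]
finger_gap: 0.998
[ 0.53138576 -0.24723159  0.15418849]
(532.6963500976562, -168.06753540039062) 27.41815948486328 65.61010792983241 [64.11407815 67.05528576]
(531.3485107421875, -247.50233459472656) 27.54337501525879 65.46973024625214 [63.53293715 66.88364303]
t: 20.55
tcp_pos: [0.5274, 0.323, 0.1514]
tool_rot: [0.457, 0.54, -0.458, 0.539]
force: [1.3, -1.1, 0.9]
finger_gap: 0.997
t: 20.92
tcp_pos: [0.5288, 0.3185, 0.1527]
tool_rot: [0.458, 0.538, -0.459, 0.538]
force: [-0.5, 0.4, 0.1]
finger_gap: 0.999
```

```bash
python3 -m crank '[1,1,2,-40,0, 1,1,2,-75,0, 1,1,2,-91,0, 1,1,2,-91,0, 0.6,1,2,-91,0, 0.4,1,2,-91,0, 0.3,1,2,-91,0, 0.3,1,2,-91,0, 0.3,1,2,-91,0]' 50
python3 -m crank '[0.3,0,0,10,0, 0.3,0,0,40,0, 0.3,0,0,80,0, 0.3,0,0,100,0, 0.3,0,0,100,0]'
```

```text
t: 22.05
tcp_pos: [0.5304, 0.3223, 0.0643]
tool_rot: [0.459, 0.538, -0.458, 0.539]
force: [-1.4, -0.5, 4.9]
finger_gap: 0.597
t: 22.68
tcp_pos: [0.5313, 0.3227, 0.1649]
tool_rot: [0.46, 0.537, -0.457, 0.539]
force: [-0.2, -0.3, -1.6]
finger_gap: 0.6
```

```bash
python3 -m crank '[0.3,0,-50,0,-0.05, 0.3,0,-105,0,-0.1, 0.3,0,-165,0,-0.15, 0.3,0,-225,0,-0.15, 0.3,0,-285,0,-0.15, 0.3,0,-345,0,-0.15, 0.3,1,-405,0,-0.15, 0.3,1,-465,0,-0.15, 0.3,2,-525,0,-0.15, 0.3,2,-580,0,-0.15]'
python3 -m crank '[0.3,0,-45,0,0, 0.3,0,-68,0,0, 0.3,0,-68,-20,0, 0.3,0,-68,-20,0, 0.3,0,-68,-20,0]'
python3 - <<'E'
from h import *
s,W=cloud("wrist"); cv2.imwrite("pics/w6.png",s["img"][:,:,::-1]); print(manip.sense()["tcp_pos"])
X,Y,Z=np.moveaxis(W,-1,0)
m=(Z>.13)&(Z<.165)&(abs(X-.532)<.026)&(Y>-.37)&(Y<-.28); p=W[m]*1000
ce,r=cv2.minEnclosingCircle(p[:,:2].astype(np.float32)); print(ce,r,np.median(p[:,2]))
E
```

```text
t: 23.92
tcp_pos: [0.5313, -0.2598, 0.1612]
tool_rot: [0.498, 0.503, -0.498, 0.502]
force: [-0.1, -0.5, -0.2]
finger_gap: 0.599
t: 24.55
tcp_pos: [0.532, -0.3248, 0.1422]
tool_rot: [0.497, 0.503, -0.497, 0.502]
force: [0.1, 0.3, -1.2]
finger_gap: 0.601
[ 0.53230527 -0.32509515  0.14265917]
(532.1119384765625, -325.5121154785156) 28.26093292236328 143.38881688714173
```

View pics/w6.png

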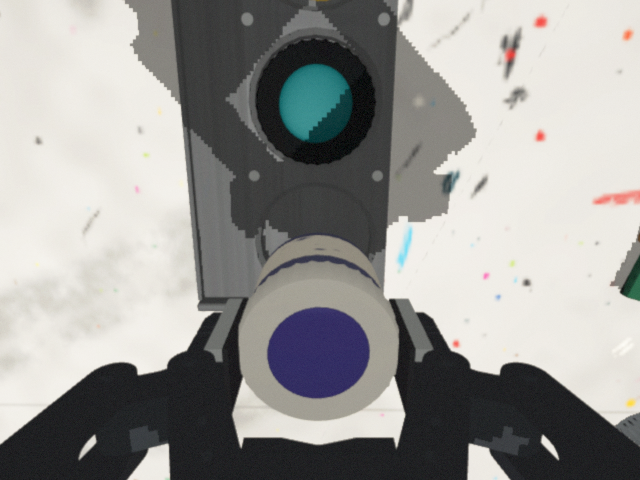

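Indigo is over the last pocket, with teal seated at (315,101). I'll lower it, release, then back off for a full view.

```bash
python3 -m crank '[0.3,0,-1,-30,0, 0.3,0,-1,-58,0, 0.3,0,-1,-70,0, 0.3,0,-1,-76,0, 0.3,0,-1,-79,0, 0.3,0,-1,-79,0, 0.3,0,-1,-79,0]'
python3 -m crank '[0.7,0,0,0,0, 1,0,0,0,0, 1,0,0,0,0, 1,0,0,0,0, 1,0,0,20,0, 1,0,0,60,0, 1,0,0,110,0, 1,0,50,170,0, 1,0,100,220,0, 1,0,150,280,0]'
python3 -m crank '[1,0,10,0,0, 1,0,10,0,0, 1,0,10,0,0]'
python3 - <<'E'
from h import *
s,W=cloud("wrist"); cv2.imwrite("pics/w7.png",s["img"][:,:,::-1]); print(manip.sense()["tcp_pos"])
X,Y,Z=np.moveaxis(W,-1,0)
for y0 in(-.087,-.167,-.247,-.327):
    m=(Z>.055)&(Z<.09)&(abs(X-.53)<.04)&(abs(Y-y0)<.04); p=W[m]*1000
    ce,r=cv2.minEnclosingCircle(p[:,:2].astype(np.float32)); print(np.round(ce,1),r,np.median(p[:,2]),np.percentile(p[:,2],[5,95]))
s=viewer.snapshot("scene"); cv2.imwrite("pics/sc7.png",s["img"][:,:,::-1])
E
```

```text
t: 25.48
tcp_pos: [0.5326, -0.3275, 0.0643]
tool_rot: [0.498, 0.502, -0.497, 0.503]
force: [0.2, 0.4, 1.6]
finger_gap: 0.596
t: 26.72
tcp_pos: [0.5315, -0.2012, 0.3164]
tool_rot: [0.498, 0.502, -0.497, 0.503]
force: [0.9, 0.2, -0.8]
finger_gap: 1.0
t: 27.1
tcp_pos: [0.5313, -0.1932, 0.3124]
tool_rot: [0.497, 0.503, -0.498, 0.502]
force: [0.4, 0.3, -0.5]
finger_gap: 0.998
[ 0.53139311 -0.19339536  0.31218213]
[529.7 -87.9] 27.273109436035156 65.55697376293834 [63.99474173 67.06276837]
[ 532.9 -167.7] 27.334463119506836 65.5148391347215 [63.84875349 67.04991302]
[ 531.3 -247. ] 27.408823013305664 65.37872823416929 [62.68481454 66.92619433]
[ 534.5 -327.7] 27.383024215698242 65.28763538850605 [59.95357644 66.79162471]
```

View pics/w7.png

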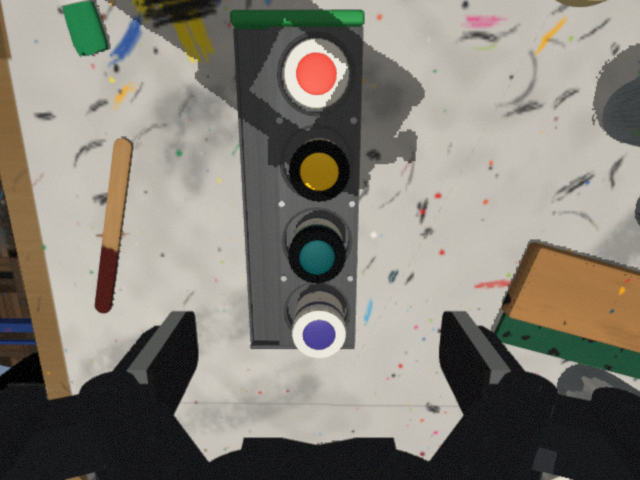

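View pics/sc7.png

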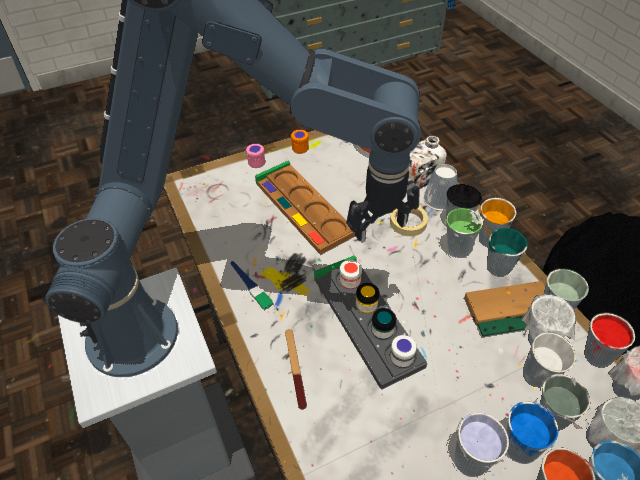

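The wrist view shows coral (316,73), yellow (319,170), teal (317,257) and indigo (319,334), in that order from the green end. All the lid tops are at about 65 mm. The scene view shows the wooden rack empty and both look-alikes where they were, so I'm handing in.

```bash
python3 -c "
from station import workorder
print(workorder.sign_off())"
```

```text
the job is handed in; nothing more can be done
None
```

All four jars are in the grey rack in reverse order: from its green end, coral, yellow, teal, indigo. The job was handed in at about 27 s of robot time.

In the last wrist view all four jars stood upright, with lid tops at 65.3 to 65.6 mm against the 65 mm expected when fully down. Lid centres were within about 3 mm of the pocket centres. The scene view showed the wooden rack empty and the pink and orange look-alikes untouched, and the gripper was open and well clear.

No check failed. The scene and side cameras disagreed by about 5 mm in y, so I used the wrist camera's measurements.

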